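# Find the hardened rubber foot with a sprung-pin gauge

### The arm

A 6-joint arm with a two-finger parallel gripper is mounted at the origin on the work surface. World frame = base frame: x ahead of the robot, y to its left, z up, the work surface at z = 0. Lengths are in mm, angles in rad, forces in N, time in s.
With the tool pointing down it reaches from about 350 to 975 mm from the base axis. Payload 7.1 kg.
Tool frame: the origin (TCP) lies midway between the tips of the shut fingers; the grasp point (between the pads) lies 19 mm behind it (ctrl.grip_depth is the distance from the TCP to the grasp point, in mm); z points along the fingers, y is the line along which they close (so a half turn about z gives the same grasp; the last joint's range is limited). The gripper opens to 88 mm and grips with 3 to 60 N. Pads are 20 mm wide; open, the fingers measure 115 mm over their backs; the gripper's body (75 mm by 178 mm) begins 61 mm behind the grasp point.
Start: joints at [-1.13, 0.423, 1.63, -0, 1.089, -0.019], TCP at [277.37, -560.063, 222.675] pointing down, gripper open.
Joint ranges: [-3, 3], [-0.9, 2.11], [0.09, 2.58], [-1.31, 4.45], [0.11, 2.69], [-2.54, 2.54]. Speed limits (rad/s): [2.39, 2.39, 3.01, 3.14, 3.14, 3.14].

### API

Orientations are given as a rotation vector (axis times angle).
In Python, from workcell import ctrl, cams gives the robot as it stands.
- The arm moves only by the tool move_arm, never from a script. Its argument "steps" is a list of rows, each a list of 3 entries, a list of its own where there are three numbers: the shift along the tool's x, y, z in units of 25 mm (1.0 is 25 mm), then the turn about the tool's z in units of 5 degrees (1.0 is 5 degrees), then the closure, from 0 (fully open) to 1 (shut). A call has 1 to 20 rows; each row shifts and turns the commanded pose from where the row before left it, along the tool's axes as they then stand; what a row does not reach is not made up. A row lasts 1/12 s, in which the tool goes at most 41.7 mm and 7.16 degrees, less where a joint would pass 70% of its speed; a pose out of reach is approached as far as the arm can. A call is refused whole if a number of a shift passes 1 or a number of a turn 1, either way. A call with a gripper value outside its range is refused whole. The fingers move at their own pace and stop on an object; the grip force is fixed at half the most. Time passes only in rows, so rows that do not move let the fingers close. It gives the time, the measured TCP pose, the force, the opening and the grip force at its end, in the units of the state.
- ctrl.get_obs(): the state, without advancing time (a new reading comes with each control period).
- cams.get_image(name): name is "scene" or "top" or "wrist"; returns a dict with "image" (384x512x3 uint8, red, green, blue), "camera_matrix" (3x3 intrinsics, pixels), "k1" (the pictures are not rectified: a ray, as slopes to the right and down, at radius r is drawn at 1 + k1 r^2 times it, then the intrinsics apply), "xyz" and "rotation" of the camera in the world; the wrist camera has in their place "mount" (4x4, takes a point from camera to tool coordinates, whose origin is the TCP and whose axes are the flange's). Camera axes: x right, y down, z forward; pixel columns grow to the right and rows downward; lengths in mm; the calibration is good to about 2 mm. A picture is of the moment at which its call begins: read the wrist's pose just before it. There is no depth.
- ctrl.close_job(): hands the job in; it is judged then, once.
Trained networks look in the newest picture that a camera, given by its name, has taken for a name from the list of things; names that differ only in an ending like _2 or _b are one class to them, and where a whole thing is asked for, a point or a joint stands for the part that bears it (a point fixed in the world has none). Each returns a list of dicts, best first, with "p" (0 to 1); they miss things now and then, are a little off and sometimes report something else, mostly with a low value. They report only what shows in the picture. A call takes as long as a camera call. They do not tell look-alikes from the thing itself.
- cams.boxes_of(camera, thing): "rect" ([centre column, centre row, width, height] in pixels, round what is visible of it).
- cams.cut_out(camera, thing): "pixels" (384x512 bool, what is visible of it) and "rect" ([centre column, centre row, width, height] in pixels, round what is visible of it).
The state is a dict: "t": time; "qpos": joint angles; "qvel": joint speeds; "joint_torque": joint torques, N m; "ee_pos": TCP position; "orientation": TCP orientation; "ft_force": force on the tool from outside, world axes, zero at the start; "moment": the same for the moment, N m; "width": finger opening in mm; "grasp_force": force on a finger pad.
Only numpy, scipy, OpenCV 4.12 (cv2) and the standard library are available. Lean on these libraries where they do the work, as an engineer would, in place of code of your own. Each camera call takes 0.05 s, during which the arm holds its last target. There are 200 camera calls.

### The job

One of the three rubber machine feet in the white tray has gone hard. Take the hardness gauge from its stand, press it upright and centred on the feet until its sole sits flat on the rubber, holding each press for a moment at about 12 N and never leaning on it with more than 20 N, and find the foot that pushes the pin back most. Then stand the gauge back in its stand and put the hard foot, right way up, in the red reject tray; leave the other two feet in their pockets and everything else on the bench where it is.

Things in the scene. Friction and masses are not known exactly. Their poses are not given: they have to be found in the camera images.
- gauge: hand-held gauge, 0.24 kg, upright in its stand. Origin at the centre of its flat underside (the sole), z up. Heights over the sole: steel sole 32 mm in diameter 0 to 12 mm; black dial drum 44 mm in diameter, 22 mm thick in x, 20 to 64 mm; orange handle 24 (x) by 20 mm (y) 64 to 114 mm, to be gripped across y. A brass pin 5 mm in diameter sticks out 8 mm below the sole on its axis
- gauge_grip (a point): point to grip on the gauge's orange handle, on its axis, 88 mm above the sole; gauge axes
- gauge_pin (a joint): the gauge's reading: how far its pin is pushed back (m), 0 = sticks out 8 mm, 0.008 = level with the sole. Spring 0.8 N per mm. With the sole flat on a good, soft foot it reads about 0.0025 (2 N on the pin), on the hard foot about 0.007 (6 N). The red needles on the dial's +x and -x faces turn 0.4 rad per mm from their rest, into the red dots when hard
- gauge_stand: fixed stand, 66 mm square block 24 mm high, blue upper half. Round socket 37 mm in diameter, 12 mm deep, 4 mm chamfer: in it the gauge's sole rests 12 mm above the bench, its pin free in a 17 mm hole. Origin at the centre of the underside, z up
- foot_tray: fixed white tray 96 x 340 x 10 mm, long along its y, with three round pockets 48 mm in diameter and 4 mm deep in a row, 110 mm apart. Origin at the centre of the underside, z up
- seat_1 (a point): centre of the floor (6 mm above the bench) of the pocket at the tray's +y end. In each pocket stands a look-alike round foot, 0.15 kg, with at most 2 mm play: bare aluminium cup 45 mm in diameter, 16 mm high (grip here), topped by black rubber 40 mm in diameter. Each foot is worn differently: 24 to 34 mm high in all. The pin goes in at the middle of the rubber (18 mm wide)
- seat_2 (a point): the same for the middle pocket
- seat_3 (a point): the same for the pocket at the tray's -y end
- reject_tray: fixed open red tray 110 x 110 x 22 mm, walls and floor 4 to 5 mm thick. Origin at the centre of the underside
- foot_a (a joint): how far the black rubber of this foot is pressed down (m): 0 at rest, 1 mm per 6 N on its outer rubber. One of the three feet; in which pocket it stands is not told and varies. The foot's own origin is on its axis 16 mm above its underside
- foot_b (a joint): how far the black rubber of this foot is pressed down (m): 0 at rest, 1 mm per 6 N on its outer rubber. One of the three feet; in which pocket it stands is not told and varies. The foot's own origin is on its axis 16 mm above its underside
- foot_c (a joint): how far the black rubber of this foot is pressed down (m): 0 at rest, 1 mm per 6 N on its outer rubber. One of the three feet; in which pocket it stands is not told and varies. The foot's own origin is on its axis 16 mm above its underside
- tube_rack: white rack 75 x 170 x 45 mm with capped tubes, 80 mm high in all; bystander
- reagent_bottle: amber bottle 66 mm in diameter, 150 mm high; bystander
- wipes_jar: white jar with green lid, 76 mm in diameter, 90 mm high; bystander
- tip_box: blue box 85 x 120 x 55 mm; bystander
- screwdriver: screwdriver 170 mm long lying on the bench; bystander
- dish: glass dish 84 mm in diameter, 16 mm high; bystander
There are look-alikes about, which are no part of the job. Leave any turquoise look-alike of the part that bears foot_b alone.

How it is judged (in metres and radians):
On the way, in this order (a step that is already met when the one before it is completed fails the run):
1. the gauge, upright, is pressed on the hardened foot with 8 to 24 N, so that its sole sits on the rubber (contact force between gauge and foot_b between 8 and 24 N and angle between gauge's own z axis and vertical below 0.12 rad and horizontal distance between gauge and foot_b below 0.008 m), for 0.25 s.
2. the gauge stands in its stand again, released, with the hard foot still in its pocket (horizontal distance between gauge and gauge_stand below 0.005 m and height (world z) of gauge below 0.015 m and angle between gauge's own z axis and vertical below 0.08 rad and contact force between the fingers and gauge below 0.1 N and linear speed of gauge below 0.02 m/s and distance of foot_b from where it was at the start of the episode below 0.015 m), for 0.2 s.
At the end, for the whole second after the job is handed in: Hard foot flat, right way up and at rest in the red tray (centre within 45 mm of its centre in x and y), gauge upright in its stand (within 5 mm of its axis, sole below 15 mm, tilt under 0.08 rad), the other feet within 15 mm of where they were, nothing held (x of foot_b in the frame of reject_tray between -0.045 and 0.045 m and y of foot_b in the frame of reject_tray between -0.045 and 0.045 m and height (world z) of foot_b below 0.028 m and angle between foot_b's own z axis and vertical below 0.15 rad and linear speed of each of foot_b, gauge below 0.02 m/s and contact force between the fingers and foot_b below 0.1 N and horizontal distance between gauge and gauge_stand below 0.005 m and height (world z) of gauge below 0.015 m and angle between gauge's own z axis and vertical below 0.08 rad and distance of each of foot_a, foot_c from where it was at the start of the episode below 0.015 m); the robot touches nothing.
It fails at once if a foot is pressed with more than 24 N through the gauge (contact force between gauge and foot_a above 24 N or contact force between gauge and foot_b above 24 N or contact force between gauge and foot_c above 24 N).
It fails at once if a good foot is taken out of its pocket or shifted by more than 15 mm (distance of any of foot_a, foot_c from where it was at the start of the episode above 0.015 m).
It fails at once if something else on the bench is shifted by more than 20 mm (distance of any of tube_rack, reagent_bottle, wipes_jar, tip_box, screwdriver, dish from where it was at the start of the episode above 0.02 m).
It also fails if it takes over 72 s, if anything falls off the work surface, if the arm or the gripper's body presses on something with over 40 N, if the wrist force passes 120 N, or if a joint passes its speed limit or range.

## Working session

There is one attempt and no reset: what is moved stays moved. The work goes in short steps, Python scripts to look and compute and a tool call to move; the robot and the scene stay as the last step left them, time stands still between calls to the robot, and variables do not carry over. Pictures are saved under pics/ and viewed, at most 10 in all, crops included, and the job is handed in when it is done.

Besides the shell and the picture viewer there is one more tool, called after ">>>" as a command line: name --argument value ..., lists and objects as JSON in quotes. move_arm: Moves the arm, as the interface text tells. Its arguments: {"type":"object","properties":{"steps":{"type":"array"}},"required":["steps"]}

```bash
ls; mkdir -p pics
cat > h.py <<'E'
import numpy as np, cv2
from scipy.spatial.transform import Rotation as R
from workcell import ctrl, cams
def cam(name):
    o=ctrl.get_obs(); d=cams.get_image(name)
    if 'mount' in d:
        T=np.eye(4);T[:3,:3]=R.from_rotvec(o['orientation']).as_matrix();T[:3,3]=o['ee_pos']
        M=T@np.array(d['mount']);d['xyz']=M[:3,3];d['rotation']=M[:3,:3]
    return d
def ray(d,u,v):
    K=np.array(d['camera_matrix']);k=d['k1']
    D=np.array([k,0,0,0,0],float)
    p=cv2.undistortPoints(np.array([[[u,v]]],float),K,D)[0,0]
    return np.array(d['xyz']),np.array(d['rotation'])@np.array([p[0],p[1],1])
def at(d,u,v,z):
    c,r=ray(d,u,v);return c+r*(z-c[2])/r[2]
def proj(d,P):
    Rm=np.array(d['rotation']);p=(np.array(P,float)-np.array(d['xyz']))@Rm;s=p[:2]/p[2]
    s=s*(1+d['k1']*(s@s));K=np.array(d['camera_matrix']);return K[:2,:2]@s+K[:2,2]
def save(d,n,crop=None,sc=1):
    im=d['image'][...,::-1]
    if crop: x0,y0,x1,y1=crop;im=im[y0:y1,x0:x1]
    cv2.imwrite('pics/'+n,cv2.resize(im,None,fx=sc,fy=sc,interpolation=cv2.INTER_CUBIC))
E
python3 - <<'E'
from h import *
im=[]
for n in('top','scene'):
    d=cam(n);im.append(d)
    print(n,d['xyz'],np.round(d['rotation'],2).tolist(),d['k1'])
    for t in('gauge','gauge_stand','foot_tray','foot_a','reject_tray'):
        for b in cams.boxes_of(n,t): 
            print(t,round(b['p'],2),np.round(b['rect'],1),np.round(at(d,b['rect'][0],b['rect'][1],20)))
    save(d,n+'0.png',sc=1.5)
o=ctrl.get_obs();print(o['ee_pos'],o['orientation'],o['ft_force'],o['width'])
E
```

```text
pics
top [ 440.11992526  -26.47808427 1470.89260092] [-2.19, 2.17, -0.13] -0.10857691939783325Traceback (most recent call last):
  File "<stdin>", line 8, in <module>
  File "h.py", line 16, in at
    c,r=ray(d,u,v);return c+r*(z-c[2])/r[2]
                                       ~^^^
IndexError: invalid index to scalar variable.
```

Rotation is a rotation vector.

```bash
python3 - <<'E'
s=open('h.py').read()
s=s.replace("    return d\ndef ray","    else: d['rotation']=R.from_rotvec(d['rotation']).as_matrix()\n    return d\ndef ray",1)
open('h.py','w').write(s)
E
python3 - <<'E'
from h import *
for n in('top','scene'):
    d=cam(n)
    print(n,d['xyz'],np.round(d['rotation'],2).tolist(),d['k1'])
    for t in('gauge','gauge_stand','foot_tray','foot_a','reject_tray'):
        for b in cams.boxes_of(n,t): 
            print(t,round(b['p'],2),np.round(b['rect'],1),np.round(at(d,b['rect'][0],b['rect'][1],20)))
    save(d,n+'0.png',sc=1.5)
o=ctrl.get_obs();print(o['ee_pos'],o['orientation'],o['ft_force'],o['width'])
E
```

```text
top [ 440.11992526  -26.47808427 1470.89260092] [[0.01, -1.0, 0.1], [-1.0, -0.01, -0.02], [0.02, -0.1, -1.0]] -0.10857691939783325
gauge 0.4 [329.4 225.5  13.9   6. ] [ 450. -314.   20.]
gauge 0.27 [137.3 168.   35.1  32.6] [655. 390.  20.]
gauge_stand 0.55 [328.4 224.6  21.5  24.2] [ 453. -310.   20.]
foot_tray 0.85 [245.4 213.4  92.9  29.1] [492.  -9.  20.]
foot_tray 0.24 [143.1 160.9  18.1  19.1] [682. 369.  20.]
foot_a 0.65 [243.6 212.2  11.7  12.3] [496.  -2.  20.]
foot_a 0.59 [212.  241.8  11.2  10.9] [389. 111.  20.]
foot_a 0.29 [221.6 144.6  19.7  18.9] [744.  81.  20.]
reject_tray 0.8 [155.1 216.8  33.9  32.6] [477. 319.  20.]
reject_tray 0.2 [243.3 211.9  90.6  27.9] [497.  -1.  20.]
scene [1543.19914601  106.57846171  928.90261119] [[-0.14, 0.63, -0.76], [0.99, 0.09, -0.11], [0.0, -0.77, -0.64]] -0.02702691430358509
gauge 0.83 [163.2 163.6  13.8  31.9] [ 387. -326.   20.]
gauge_stand 0.78 [165.3 179.8  26.7  17.6] [ 464. -297.   20.]
foot_tray 0.58 [259.4 200.8 121.5  36.4] [518.  -5.  20.]
foot_a 0.68 [302.6 178.4  10.6  14.2] [397. 112.  20.]
foot_a 0.53 [225.9 190.8  15.8  10.7] [ 488. -107.   20.]
foot_a 0.43 [261.8 195.9  13.8  13.9] [496.  -0.  20.]
reject_tray 0.95 [375.5 209.   43.2  36.8] [505. 323.  20.]
[ 277.37921009 -560.07086038  222.71174042] [3.05890174e+00 7.15867922e-01 4.60128798e-05] [-0.35310075  0.49449349  0.96119378] 87.51679746122454
```

View pics/top0.png

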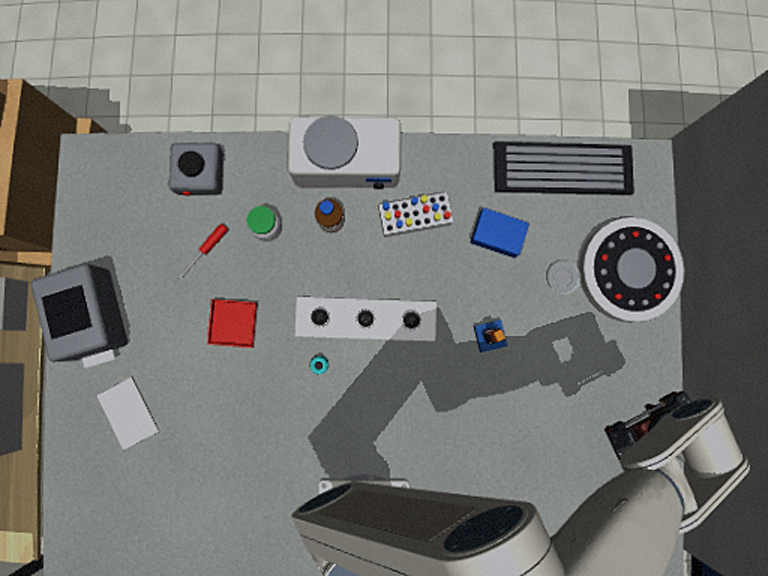

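View pics/scene0.png

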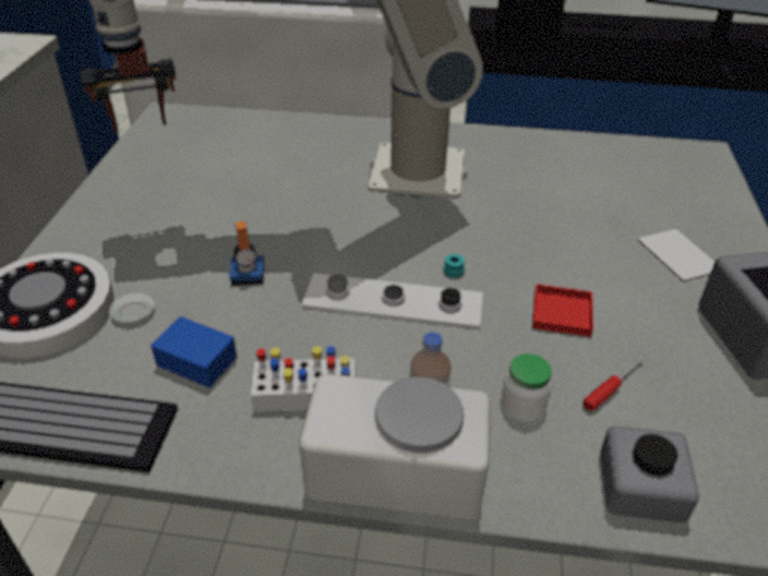

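Top view: the gauge is in its blue stand at (490,335). The white tray holds feet at (320,317), (366,319) and (411,320), and the red tray is at (232,322). The turquoise ring at (319,365) is the decoy, so I leave it alone. I'll measure by colour and compute the move to a spot above the gauge.

```bash
cat >> h.py <<'E'
def plan(target,yaw_axis=None):
    """print shift in tool units to reach TCP target; yaw_axis: wanted world angle (rad) of tool y"""
    o=ctrl.get_obs();Rm=R.from_rotvec(o['orientation']).as_matrix()
    dl=(np.array(target)-np.array(o['ee_pos']))@Rm/25
    a=np.arctan2(Rm[1,1],Rm[0,1]);print('tool x',Rm[:,0].round(4),'y ang deg',np.degrees(a).round(2))
    print('shift units now-axes',dl.round(3),'rows>=',np.ceil(np.abs(dl).max()))
    if yaw_axis is not None:
        w=(yaw_axis-a+np.pi/2)%np.pi-np.pi/2
        print('turn about world z deg',np.degrees(w).round(2),'-> tool-z units',(-np.degrees(w)/5).round(3))
        R2=R.from_euler('z',w).as_matrix()@Rm
        print('shift units after-turn axes',((np.array(target)-np.array(o['ee_pos']))@R2/25).round(3))
E
python3 - <<'E'
from h import *
d=cam('top');hsv=cv2.cvtColor(d['image'],cv2.COLOR_RGB2HSV)
def seg(lo,hi,roi,z,n):
    m=cv2.inRange(hsv,lo,hi);k=np.zeros_like(m);x0,y0,x1,y1=roi;k[y0:y1,x0:x1]=m[y0:y1,x0:x1]
    c=max(cv2.findContours(k,0,1)[0],key=cv2.contourArea)[:,0]
    P=np.array([at(d,*p,z)[:2] for p in c],np.float32)
    print(n,cv2.minAreaRect(P))
seg((0,0,170),(180,40,255),(190,190,300,232),10,'tray')
seg((0,150,60),(8,255,255),(135,195,175,235),22,'red')
seg((100,120,40),(130,255,255),(310,205,345,240),24,'stand')
seg((8,150,60),(22,255,255),(310,205,345,240),126,'handle')
w=cam('wrist');print(w['mount'],w['camera_matrix'])
plan([450,-305,240])
E
```

```text
tray ((496.37664794921875, -0.7393646240234375), (339.0750732421875, 95.09649658203125), 88.39408874511719)
red ((483.4945983886719, 321.7065124511719), (111.43406677246094, 109.034423828125), 85.95581817626953)
stand ((456.7479553222656, -302.47735595703125), (65.61089324951172, 66.70976257324219), 13.698294639587402)
handle ((455.6943359375, -300.0145568847656), (22.526731491088867, 25.95615005493164), 26.21249771118164)
[[ 1.89191425e-04 -9.64069939e-01 -2.65648483e-01  7.23217737e+01]
 [ 9.99999764e-01  3.58023606e-04 -5.87123308e-04 -1.64067825e-01]
 [ 6.61136360e-04 -2.65648309e-01  9.64069779e-01 -1.62010121e+02]
 [ 0.00000000e+00  0.00000000e+00  0.00000000e+00  1.00000000e+00]] [[275.08388769   0.         254.45848946]
 [  0.         275.08388769 195.03914949]
 [  0.           0.           1.        ]]
tool x [ 0.8962  0.4437 -0.    ] y ang deg -63.66
shift units now-axes [10.716 -6.079 -0.693] rows>= 11.0
```

>>> move_arm --steps '[[[0.5, -0.3, -0.1], 0, 0], [[1, -0.57, -0.1], 0, 0], [[1, -0.57, -0.1], 0, 0], [[1, -0.57, -0.1], 0, 0], [[1, -0.57, -0.1], 0, 0], [[1, -0.57, -0.1], 0, 0], [[1, -0.57, -0.1], 0, 0], [[1, -0.57, 0], 0, 0], [[1, -0.57, 0], 0, 0], [[1, -0.57, 0], 0, 0], [[0.8, -0.45, 0], 0, 0], [[0.4, -0.2, 0], 0, 0], [[0, 0, 0], 0, 0]]'

```text
t: 1.88
ee_pos: [450.8, -303.1, 240.4]
orientation: [-3.058, -0.721, -0.001]
ft_force: [-0.0, -0.6, 0.0]
width: 87.8
grasp_force: 0.0
```

Run:
```python
from h import *
d=cam('wrist');print(ctrl.get_obs()['ee_pos'],ctrl.get_obs()['ft_force'])
hsv=cv2.cvtColor(d['image'],cv2.COLOR_RGB2HSV)
def seg(lo,hi,z,n):
    k=cv2.inRange(hsv,lo,hi)
    c=max(cv2.findContours(k,0,1)[0],key=cv2.contourArea)[:,0]
    P=np.array([at(d,*p,z)[:2] for p in c],np.float32);print(n,cv2.minAreaRect(P),c.min(0),c.max(0))
seg((100,120,40),(130,255,255),24,'stand')
seg((8,150,60),(22,255,255),126,'handle')
print(proj(d,[455,-302,126]))
save(d,'w1.png',sc=1.5)
```

```text
[ 450.02803992 -304.28952909  240.37061296] [-1.50429592 -0.24334855  0.5809279 ]
stand ((682.1884155273438, -353.2120361328125), (73.5017318725586, 147.06686401367188), 29.120288848876953) [314   0] [428  61]
handle ((456.7368469238281, -303.2564697265625), (20.202526092529297, 17.638694763183594), 26.544538497924805) [249 177] [266 196]
[255.70140019 187.51973117]
```

View pics/w1.png

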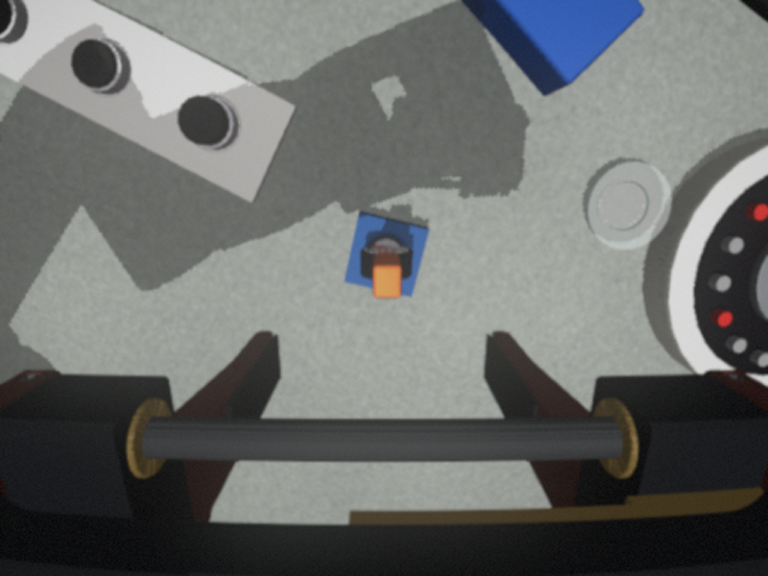

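The wrist picture shows the orange handle at (387,280), with the drum wide along the image x axis. So the gauge's y axis is already aligned with the tool's y axis. I'll descend to grip it.

Run:
```python
from h import *
plan([456.6,-302.9,81],np.radians(-63.6))
d=cam('wrist');print(ctrl.get_obs()['ee_pos'])
print(at(d,387/1.5-.3,280/1.5,126))
b=cams.cut_out('wrist','gauge_stand');
for x in b[:2]: print(x['p'],x['rect'])
hsv=cv2.cvtColor(d['image'],cv2.COLOR_RGB2HSV);k=cv2.inRange(hsv,(100,120,40),(130,255,255));k[:130]=0
P=cv2.findNonZero(k)[:,0];Q=np.array([at(d,*p,24)[:2] for p in P],np.float32);print(cv2.minAreaRect(Q))
```

```text
tool x [ 8.951e-01  4.458e-01 -1.000e-04] y ang deg -63.52
shift units now-axes [0.26  0.066 6.375] rows>= 7.0
turn about world z deg -0.08 -> tool-z units 0.015
shift units after-turn axes [0.261 0.065 6.375]
[ 449.5850578  -305.09115318  240.29636922]
[ 455.98514193 -304.72920663  126.        ]
0.98 [257.5, 169.4, 57.6, 58.8]
((456.3077697753906, -303.7450256347656), (64.47219848632812, 63.20879364013672), 13.252523422241211)
```

>>> move_arm --steps '[[[0.13, 0.02, 0.5], 0, 0], [[0.13, 0.02, 1], 0, 0], [[0, 0, 1], 0, 0], [[0, 0, 1], 0, 0], [[0, 0, 1], 0, 0], [[0, 0, 0.9], 0, 0], [[0, 0, 0.6], 0, 0], [[0, 0, 0.35], 0, 0], [[0, 0, 0], 0, 0], [[0, 0, 0], 0, 0]]'

```text
t: 2.87
ee_pos: [455.6, -303.9, 81.5]
orientation: [-3.059, -0.714, 0.0]
ft_force: [0.7, -0.3, -0.1]
width: 87.9
grasp_force: 0.0
```

Run:
```python
from h import *
d=cam('wrist');o=ctrl.get_obs();print(o['ee_pos'],o['ft_force'])
save(d,'w2.png',(90,100,420,384),2)
```

```text
[ 456.1126118  -304.02227239   82.15275271] [-0.22039518  0.23625153 -0.2232221 ]
```

View pics/w2.png

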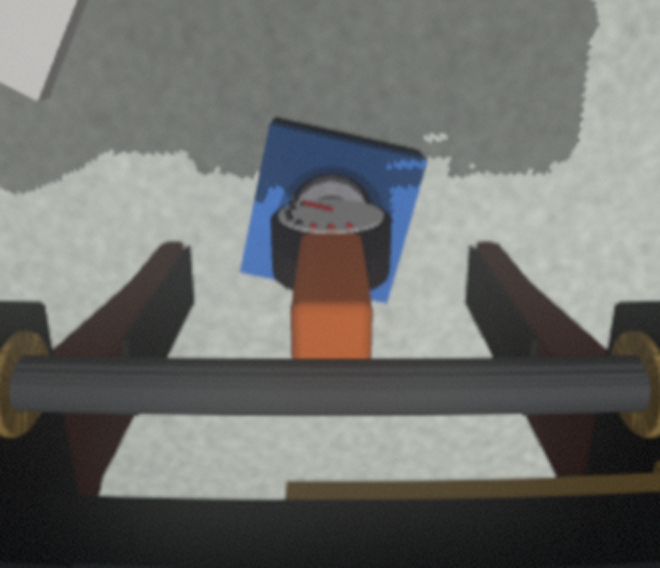

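The handle at (331,330) is centred between the fingers, and the dial and its red needle are visible to the wrist camera. I'll close the gripper.

>>> move_arm --steps '[[[0, 0, 0], 0, 1], [[0, 0, 0], 0, 1], [[0, 0, 0], 0, 1], [[0, 0, 0], 0, 1], [[0, 0, 0], 0, 1], [[0, 0, 0], 0, 1], [[0, 0, 0], 0, 1], [[0, 0, 0], 0, 1], [[0, 0, 0], 0, 1], [[0, 0, 0], 0, 1]]'

```text
t: 3.75
ee_pos: [455.9, -303.1, 81.4]
orientation: [-3.059, -0.716, 0.0]
ft_force: [0.1, 0.3, -0.2]
width: 24.7
grasp_force: 0.0
```

Run:
```python
from h import *
o=ctrl.get_obs();print(o['ee_pos'],o['ft_force'],o['width'],o['grasp_force'])
```

```text
[ 455.87896084 -303.14977584   81.39276026] [ 0.06471162  0.2606753  -0.2064241 ] 24.69270753135913 0.0
```

>>> move_arm --steps '[[[0, 0, 0], 0, 1], [[0, 0, 0], 0, 1], [[0, 0, 0], 0, 1], [[0, 0, 0], 0, 1]]'

```text
t: 4.08
ee_pos: [455.8, -303.1, 81.3]
orientation: [-3.059, -0.716, 0.0]
ft_force: [-0.0, -0.2, -1.3]
width: 19.9
grasp_force: 30.0
```

Run:
```python
from h import *
for i in range(4):
    o=ctrl.get_obs();d=cam('top');print(o['ee_pos'],o['ft_force'],o['width'],o['grasp_force'])
```

```text
[ 455.78310631 -303.0927046    81.27717254] [-0.0034338  -0.24637799 -1.33984834] 19.91370056697362 29.99946802854538
[ 455.82477198 -303.08726689   81.30206169] [ 0.46326205 -0.54661311 -1.7463267 ] 19.753532203122216 29.999438524246216
[ 455.82143794 -303.10254946   81.30502431] [-0.14640526 -1.42954934 -1.91759248] 20.25311821966734 29.99939739704132
[ 455.80483886 -303.08988495   81.3115704 ] [-0.61237542 -0.40088804 -2.79391355] 19.865322776868485 29.99946355819702
```

Gripped at TCP (455.8, -303.1, 81.3), so the sole is 69.3 mm below the TCP. I'll lift the gauge and locate the feet from the wrist.

>>> move_arm --steps '[[[0, 0, -0.3], 0, 1], [[0, 0, -0.6], 0, 1], [[0, 0, -0.8], 0, 1], [[0, 0, -0.8], 0, 1], [[0, 0, -0.5], 0, 1], [[0, 0, 0], 0, 1], [[0, 0, 0], 0, 1]]'

```text
t: 4.87
ee_pos: [456.1, -303.3, 157.1]
orientation: [3.058, 0.716, 0.002]
ft_force: [-0.1, -0.3, -2.2]
width: 19.9
grasp_force: 30.0
```

Run:
```python
from h import *
d=cam('wrist');o=ctrl.get_obs();print(o['ee_pos'],o['ft_force'],o['width'])
for b in cams.cut_out('wrist','foot_a'): print('w',round(b['p'],2),np.round(b['rect'],1),at(d,*b['rect'][:2],22).round(1))
d2=cam('top')
for n,dd in(('top',d2),):
    for b in cams.cut_out(n,'foot_a'): print(n,round(b['p'],2),np.round(b['rect'],1),at(dd,*b['rect'][:2],26).round(1))
# black rubber in top
hsv=cv2.cvtColor(d2['image'],cv2.COLOR_RGB2HSV);k=cv2.inRange(hsv,(0,0,0),(180,255,75));
m=np.zeros_like(k);m[200:225,200:286]=k[200:225,200:286]
n,l,s,c=cv2.connectedComponentsWithStats(m)
for i in range(1,n):
    if s[i,4]>20: print(s[i],at(d2,*c[i],35).round(1))
plan([493.3,-110.7,146])
```

```text
[ 455.59098861 -302.96760633  156.24461972] [-0.19409102 -0.01755263 -2.56183058] 20.08269481228833
w 0.63 [100.6  71.9  46.6  45.8] [ 495.2 -106.6   22. ]
top 0.68 [275.5 214.9  12.8  10.2] [ 487.  -117.1   26. ]
top 0.68 [214.4 211.1   9.6  15.2] [499.3 103.1  26. ]
top 0.65 [210.4 243.    8.9  13.6] [385.  115.8  26. ]
top 0.57 [244.7 213.   14.3  14.2] [493.2  -6.1  26. ]
[208 206  11  11  92] [499.8 108.2  35. ]
[239 207  10  11  89] [496.7  -1.2  35. ]
[269 208  11  11  97] [ 493.6 -110.9   35. ]
tool x [ 0.8962  0.4437 -0.001 ] y ang deg -63.66
shift units now-axes [ 4.774 -6.206  0.38 ] rows>= 7.0
```

>>> move_arm --steps '[[[0.4, -0.5, 0.1], 0, 1], [[0.7, -0.9, 0.1], 0, 1], [[0.7, -0.9, 0.1], 0, 1], [[0.7, -0.9, 0.08], 0, 1], [[0.7, -0.9, 0], 0, 1], [[0.7, -0.9, 0], 0, 1], [[0.5, -0.7, 0], 0, 1], [[0.37, -0.5, 0], 0, 1], [[0, 0, 0], 0, 1], [[0, 0, 0], 0, 1]]'

```text
t: 5.9
ee_pos: [493.7, -110.8, 146.2]
orientation: [-3.058, -0.719, 0.002]
ft_force: [0.4, -0.6, -2.3]
width: 19.8
grasp_force: 30.0
```

Run:
```python
from h import *
d=cam('wrist');o=ctrl.get_obs();print(o['ee_pos'],o['ft_force'],o['width'])
plan([493.5,-110.8,146])
save(d,'w3.png',(100,80,420,320),2.4)
```

```text
[ 493.71791298 -111.41493226  146.40332115] [-0.63347711 -0.61229067 -3.1132511 ] 19.9905932776857
tool x [ 0.8958  0.4445 -0.0009] y ang deg -63.61
shift units now-axes [ 0.003 -0.026  0.016] rows>= 1.0
```

View pics/w3.png

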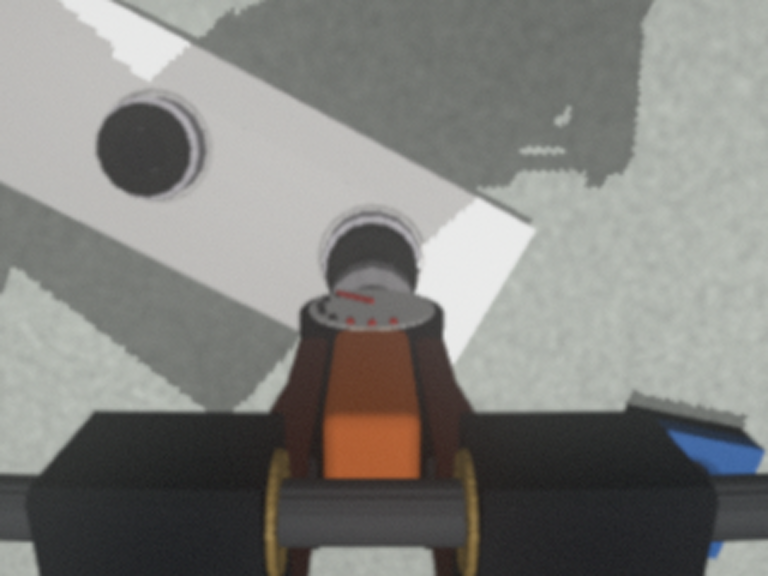

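The foot's rubber at (371,250) lies on the gauge's axis column, so the gauge is centred. I'll descend to just above the earliest possible sole contact.

>>> move_arm --steps '[[[0, 0, 0.3], 0, 1], [[0, 0, 0.4], 0, 1], [[0, 0, 0.4], 0, 1], [[0, 0, 0.2], 0, 1], [[0, 0, 0.1], 0, 1], [[0, 0, 0.04], 0, 1], [[0, 0, 0], 0, 1]]'

```text
t: 6.53
ee_pos: [493.7, -111.4, 110.6]
orientation: [-3.059, -0.715, 0.002]
ft_force: [-1.2, 0.7, -1.2]
width: 19.9
grasp_force: 30.0
```

>>> move_arm --steps '[[[0, 0, 0.06], 0, 1], [[0, 0, 0.02], 0, 1], [[0, 0, 0], 0, 1]]'

```text
t: 6.78
ee_pos: [494.1, -111.4, 109.1]
orientation: [3.059, 0.716, 0.001]
ft_force: [-0.8, 0.1, -1.1]
width: 20.0
grasp_force: 30.0
```

>>> move_arm --steps '[[[0, 0, 0.04], 0, 1], [[0, 0, 0.04], 0, 1], [[0, 0, 0], 0, 1]]'

```text
t: 7.03
ee_pos: [494.3, -111.4, 107.5]
orientation: [3.059, 0.716, 0.001]
ft_force: [-2.6, -0.1, 7.6]
width: 20.1
grasp_force: 30.0
```

```bash
cat > r.py <<'E'
from h import *
o=ctrl.get_obs();d=cam('wrist');o2=ctrl.get_obs();print(o2['ee_pos'].round(2) if hasattr(o2['ee_pos'],'round') else o2['ee_pos'],o['ft_force'][2],o2['ft_force'][2],o2['width'])
import sys
im=d['image'][190:225,215:295]
cv2.imwrite('pics/'+sys.argv[1],cv2.resize(im[...,::-1],None,fx=6,fy=6,interpolation=cv2.INTER_CUBIC))
r=im.astype(int);m=(r[...,0]-r[...,1]>45)&(r[...,0]>90)&(r[...,2]<r[...,1]+40)
ys,xs=np.nonzero(m);
for y in range(m.shape[0]): print(''.join('#' if v else '.' for v in m[y]))
E
python3 r.py g3a.png
```

```text
[ 494.31 -111.38  107.6 ] 7.609922466798566 8.540126772152892 19.589154402296153
................................................................................
................................................................................
................................................................................
................................................................................
................................................................................
................................................................................
................................................................................
................................................................................
................................................................................
................................................................................
................................................................................
................................................................................
...............................................
[... 1115 characters left out ...]
....................................................
................................................................................
................................................................................
................................................................................
................................................................................
................................................................................
................................................................................
................................................................................
................................................................................
```

>>> move_arm --steps '[[[0, 0, 0.01], 0, 1], [[0, 0, 0], 0, 1], [[0, 0, 0], 0, 1], [[0, 0, 0], 0, 1], [[0, 0, 0], 0, 1], [[0, 0, 0], 0, 1]]'

```text
t: 7.58
ee_pos: [494.3, -111.4, 107.5]
orientation: [3.059, 0.716, 0.001]
ft_force: [-2.7, 0.2, 8.8]
width: 19.9
grasp_force: 30.0
```

```bash
python3 r.py g3b.png | sed -n '1p;14,28p'
```

```text
[ 494.29 -111.38  107.47] 8.793458340744996 7.998971256890189 19.787055759019704
................................................................................
................................................................................
................................................................................
.....................#.......########...........................................
..................###################...........................................
..................##########....................................................
................................................................................
................................................................................
................................................................................
................................................................................
................................................................................
..............................##................##..............................
..............................##.......##.......##..............................
.......................................##.......................................
................................................................................
```

View pics/g3b.png

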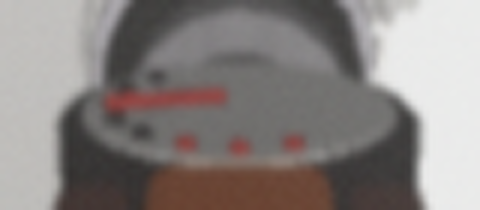

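The needle at (165,98) points at the black dots, well away from the red ones, so foot 3 is soft (held about 11 N). On to the middle foot.

>>> move_arm --steps '[[[0, 0, -0.2], 0, 1], [[0, 0, -0.5], 0, 1], [[0, 0, -0.5], 0, 1], [[0.2, -0.4, -0.14], 0, 1], [[0.44, -0.85, 0], 0, 1], [[0.44, -0.85, 0], 0, 1], [[0.44, -0.85, 0], 0, 1], [[0.32, -0.6, 0], 0, 1], [[0.2, -0.36, 0], 0, 1], [[0, 0, 0], 0, 1], [[0, 0, 0], 0, 1]]'

```text
t: 8.55
ee_pos: [496.2, -0.7, 140.0]
orientation: [3.058, 0.718, -0.0]
ft_force: [0.9, 0.1, -2.5]
width: 20.1
grasp_force: 30.0
```

Run:
```python
from h import *
plan([496.7,-1.2,111])
d=cam('wrist')
save(d,'w4.png',(150,80,370,240),2.4)
hsv=cv2.cvtColor(d['image'],cv2.COLOR_RGB2HSV);v=d['image'].max(2)
for y in range(165,200,5): print(y,''.join('#' if a<75 else '.' for a in v[y,200:310]))
```

```text
tool x [ 8.955e-01  4.452e-01 -2.000e-04] y ang deg -63.57
shift units now-axes [0.008 0.027 1.16 ] rows>= 2.0
165 ..............................................................................................................
170 ..............................................................................................................
175 ....................................................#######...................................................
180 ..........................................##########################..........................................
185 .......................................#################################......................................
190 ......................................########..................#########.....................................
195 .....................................####.............................###.....................................
```

>>> move_arm --steps '[[[0, 0, 0.3], 0, 1], [[0, 0.02, 0.4], 0, 1], [[0, 0, 0.3], 0, 1], [[0, 0, 0.12], 0, 1], [[0, 0, 0.05], 0, 1], [[0, 0, 0], 0, 1], [[0, 0, 0], 0, 1]]'

```text
t: 9.18
ee_pos: [496.6, -1.7, 110.9]
orientation: [-3.059, -0.716, 0.0]
ft_force: [0.5, -0.2, -2.0]
width: 19.8
grasp_force: 30.0
```

>>> move_arm --steps '[[[0, 0, 0.05], 0, 1], [[0, 0, 0.02], 0, 1], [[0, 0, 0], 0, 1]]'

```text
t: 9.43
ee_pos: [496.6, -1.5, 109.3]
orientation: [3.059, 0.716, 0.0]
ft_force: [-0.2, -0.1, -2.9]
width: 20.0
grasp_force: 30.0
```

>>> move_arm --steps '[[[0, 0, 0.04], 0, 1], [[0, 0, 0.02], 0, 1], [[0, 0, 0], 0, 1]]'

```text
t: 9.68
ee_pos: [496.5, -1.5, 107.6]
orientation: [-3.059, -0.716, 0.0]
ft_force: [-0.3, 0.4, -2.7]
width: 20.1
grasp_force: 30.0
```

The pin hasn't touched yet, so this foot is short.

>>> move_arm --steps '[[[0, 0, 0.08], 0, 1], [[0, 0, 0.06], 0, 1], [[0, 0, 0.02], 0, 1], [[0, 0, 0], 0, 1]]'

```text
t: 10.02
ee_pos: [496.6, -1.6, 103.6]
orientation: [3.059, 0.716, 0.0]
ft_force: [0.6, -0.1, -1.7]
width: 20.0
grasp_force: 30.0
```

>>> move_arm --steps '[[[0, 0, 0.04], 0, 1], [[0, 0, 0.03], 0, 1], [[0, 0, 0], 0, 1]]'

```text
t: 10.27
ee_pos: [496.6, -1.5, 101.9]
orientation: [3.059, 0.716, 0.0]
ft_force: [-0.3, -0.6, -0.6]
width: 19.7
grasp_force: 30.0
```

>>> move_arm --steps '[[[0, 0, 0.04], 0, 1], [[0, 0, 0], 0, 1], [[0, 0, 0], 0, 1]]'

```text
t: 10.52
ee_pos: [496.6, -1.6, 100.9]
orientation: [3.059, 0.716, 0.0]
ft_force: [0.2, -0.2, -0.9]
width: 19.9
grasp_force: 30.0
```

>>> move_arm --steps '[[[0, 0, 0.04], 0, 1], [[0, 0, 0], 0, 1], [[0, 0, 0], 0, 1]]'

```text
t: 10.77
ee_pos: [496.6, -1.5, 99.9]
orientation: [3.059, 0.716, 0.0]
ft_force: [1.0, -0.2, -0.1]
width: 19.8
grasp_force: 30.0
```

```bash
python3 r.py g2a.png | sed -n '1p;14,28p'
```

```text
[496.62  -1.53  99.96] -0.12773747251628054 -1.1503044885260123 19.95256049795627
................................................................................
................................................................................
................................................................................
....................##################..........................................
....................##################..........................................
................................................................................
................................................................................
................................................................................
................................................................................
................................................................................
................................................................................
..............................##........#.......##..............................
..............................##.......##.......##..............................
.......................................##.......................................
................................................................................
```

>>> move_arm --steps '[[[0, 0, 0.04], 0, 1], [[0, 0, 0], 0, 1], [[0, 0, 0], 0, 1]]'

```text
t: 11.07
ee_pos: [496.6, -1.6, 98.9]
orientation: [3.059, 0.716, 0.0]
ft_force: [1.4, -0.0, 0.4]
width: 19.9
grasp_force: 30.0
```

>>> move_arm --steps '[[[0, 0, 0.04], 0, 1], [[0, 0, 0], 0, 1], [[0, 0, 0], 0, 1]]'

```text
t: 11.32
ee_pos: [496.7, -1.5, 98.2]
orientation: [3.059, 0.716, 0.0]
ft_force: [-0.1, -0.5, 4.2]
width: 19.6
grasp_force: 30.0
```

>>> move_arm --steps '[[[0, 0, 0.04], 0, 1], [[0, 0, 0], 0, 1], [[0, 0, 0], 0, 1], [[0, 0, 0], 0, 1], [[0, 0, 0], 0, 1], [[0, 0, 0], 0, 1]]'

```text
t: 11.82
ee_pos: [496.7, -1.5, 97.4]
orientation: [3.059, 0.716, 0.001]
ft_force: [-2.3, 0.3, 8.1]
width: 20.1
grasp_force: 30.0
```

```bash
python3 r.py g2b.png | sed -n '1p;14,28p'
```

```text
[496.69  -1.53  97.41] 8.077646100900237 7.624869593593503 19.96701138036851
................................................................................
................................................................................
................................................................................
.....................#......#########...........................................
..................###################...........................................
..................##########....................................................
................................................................................
................................................................................
................................................................................
................................................................................
................................................................................
..............................##................##..............................
..............................##.......##.......##..............................
.......................................##.......................................
................................................................................
```

The needle reads the same as on foot 3, so the middle foot is soft too. Foot 1 should be the hard one, and I'll press it to confirm.

>>> move_arm --steps '[[[0, 0, -0.2], 0, 1], [[0, 0, -0.6], 0, 1], [[0, 0, -0.6], 0, 1], [[0.2, -0.4, -0.38], 0, 1], [[0.44, -0.85, 0], 0, 1], [[0.44, -0.85, 0], 0, 1], [[0.44, -0.83, 0], 0, 1], [[0.34, -0.6, 0], 0, 1], [[0.2, -0.35, 0], 0, 1], [[0, 0, 0], 0, 1], [[0, 0, 0], 0, 1]]'

```text
t: 12.78
ee_pos: [499.2, 108.5, 141.2]
orientation: [3.058, 0.718, -0.001]
ft_force: [-0.0, -0.0, -2.5]
width: 19.8
grasp_force: 30.0
```

Run:
```python
from h import *
plan([499.8,108.2,111])
d=cam('wrist');v=d['image'].max(2)
for y in range(165,200,5): print(y,''.join('#' if a<75 else '.' for a in v[y,200:310]))
```

```text
tool x [ 8.955e-01  4.450e-01 -8.000e-04] y ang deg -63.57
shift units now-axes [0.016 0.021 1.207] rows>= 2.0
165 ..............................................................................................................
170 ..............................................................................................................
175 .................................................############.................................................
180 .........................................###########################..........................................
185 ......................................#################################.......................................
190 .....................................#########.................##########.....................................
195 ....................................#####.............................###.....................................
```

>>> move_arm --steps '[[[0.01, 0.01, 0.3], 0, 1], [[0, 0.01, 0.4], 0, 1], [[0, 0, 0.3], 0, 1], [[0, 0, 0.16], 0, 1], [[0, 0, 0.05], 0, 1], [[0, 0, 0], 0, 1], [[0, 0, 0], 0, 1]]'

```text
t: 13.42
ee_pos: [499.9, 107.6, 111.1]
orientation: [3.059, 0.716, -0.001]
ft_force: [-1.3, -0.6, -0.2]
width: 19.5
grasp_force: 30.0
```

>>> move_arm --steps '[[[0, 0, 0.06], 0, 1], [[0, 0, 0.02], 0, 1], [[0, 0, 0], 0, 1]]'

```text
t: 13.67
ee_pos: [500.1, 107.9, 109.3]
orientation: [3.059, 0.716, 0.0]
ft_force: [-2.0, -1.2, 2.1]
width: 19.9
grasp_force: 30.0
```

>>> move_arm --steps '[[[0, 0, 0.04], 0, 1], [[0, 0, 0], 0, 1], [[0, 0, 0], 0, 1]]'

```text
t: 13.92
ee_pos: [500.1, 107.9, 108.3]
orientation: [3.059, 0.716, 0.0]
ft_force: [-0.2, -1.6, 1.4]
width: 20.0
grasp_force: 30.0
```

>>> move_arm --steps '[[[0, 0, 0.04], 0, 1], [[0, 0, 0], 0, 1], [[0, 0, 0], 0, 1]]'

```text
t: 14.17
ee_pos: [500.1, 107.9, 107.2]
orientation: [-3.059, -0.716, -0.0]
ft_force: [-0.3, -1.1, 2.4]
width: 20.2
grasp_force: 30.0
```

>>> move_arm --steps '[[[0, 0, 0.03], 0, 1], [[0, 0, 0], 0, 1], [[0, 0, 0], 0, 1]]'

```text
t: 14.42
ee_pos: [500.2, 107.9, 106.5]
orientation: [-3.059, -0.716, -0.0]
ft_force: [-1.5, -0.9, 4.1]
width: 20.3
grasp_force: 30.0
```

>>> move_arm --steps '[[[0, 0, 0.04], 0, 1], [[0, 0, 0], 0, 1], [[0, 0, 0], 0, 1]]'

```text
t: 14.67
ee_pos: [500.2, 107.9, 105.7]
orientation: [3.059, 0.716, 0.0]
ft_force: [-2.1, -1.7, 6.2]
width: 20.0
grasp_force: 30.0
```

```bash
python3 r.py g1a.png | sed -n '1p;10,32p'
```

```text
[500.19 107.93 105.69] 6.193998000127892 6.542464746018684 19.949367473948403
................................................................................
................................................................................
................................................................................
................................................................................
................................................................................
................................................................................
................................................................................
................................................................................
................................................................................
................................................................................
................................................................................
................................................................................
................................................................................
................................................................................
..............................................##................................
..............................##...............###..............................
..............................##.......##......###..............................
.......................................##.......................................
................................................................................
................................................................................
................................................................................
................................................................................
................................................................................
```

>>> move_arm --steps '[[[0, 0, 0.03], 0, 1], [[0, 0, 0], 0, 1], [[0, 0, 0], 0, 1], [[0, 0, 0], 0, 1], [[0, 0, 0], 0, 1], [[0, 0, 0], 0, 1], [[0, 0, 0], 0, 1], [[0, 0, 0], 0, 1]]'

```text
t: 15.38
ee_pos: [500.3, 107.9, 105.2]
orientation: [-3.059, -0.716, -0.001]
ft_force: [-2.9, -1.2, 10.3]
width: 19.7
grasp_force: 30.0
```

```bash
python3 r.py g1b.png | sed -n '1p'
```

```text
[500.24 107.94 105.21] 10.27728750156047 9.676372094314784 19.945229201783135
```

View pics/g1b.png

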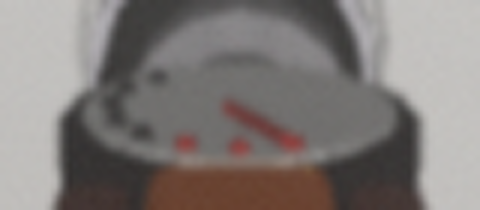

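The needle at (260,125) points into the red dots, so foot 1 at the tray's +y end is the hard one, held at about 12 N. Now to return the gauge.

>>> move_arm --steps '[[[0, 0, -0.2], 0, 1], [[0, 0, -0.6], 0, 1], [[0, 0, -0.6], 0, 1], [[-0.26, 0.4, -0.4], 0, 1], [[-0.45, 0.7, 0], 0, 1], [[-0.64, 1, 0], 0, 1], [[-0.64, 1, 0], 0, 1], [[-0.64, 1, 0], 0, 1], [[-0.64, 1, 0], 0, 1], [[-0.64, 1, 0], 0, 1], [[-0.64, 1, 0], 0, 1], [[-0.64, 1, 0], 0, 1], [[-0.64, 1, 0], 0, 1], [[-0.64, 1, 0], 0, 1], [[-0.64, 1, 0], 0, 1], [[-0.64, 1, 0], 0, 1], [[-0.57, 0.9, 0], 0, 1], [[-0.37, 0.6, 0], 0, 1], [[-0.21, 0.33, 0], 0, 1], [[0, 0, 0], 0, 1]]'

```text
t: 17.1
ee_pos: [454.6, -304.8, 149.4]
orientation: [3.059, 0.712, 0.0]
ft_force: [-0.1, 1.0, -1.8]
width: 19.7
grasp_force: 30.0
```

>>> move_arm --steps '[[[0, 0, 0], 0, 1], [[0, 0, 0], 0, 1], [[0, 0, 0], 0, 1]]'

```text
t: 17.35
ee_pos: [455.2, -301.7, 149.5]
orientation: [-3.058, -0.718, 0.0]
ft_force: [-0.4, 0.5, -1.7]
width: 19.8
grasp_force: 30.0
```

Run:
```python
from h import *
plan([455.8,-303.1,81.3],np.radians(-63.6))
d=cam('wrist');o=ctrl.get_obs();print(o['ee_pos'],o['orientation'])
save(d,'w5.png',(150,80,370,240),3)
```

```text
tool x [ 8.956e-01  4.449e-01 -1.000e-04] y ang deg -63.59
shift units now-axes [-2.00e-03  6.20e-02  2.73e+00] rows>= 3.0
turn about world z deg -0.01 -> tool-z units 0.003
shift units after-turn axes [-2.00e-03  6.20e-02  2.73e+00]
[ 455.30868631 -301.81991603  149.63830049] [-3.05806186e+00 -7.17854205e-01  3.06302464e-04]
```

View pics/w5.png

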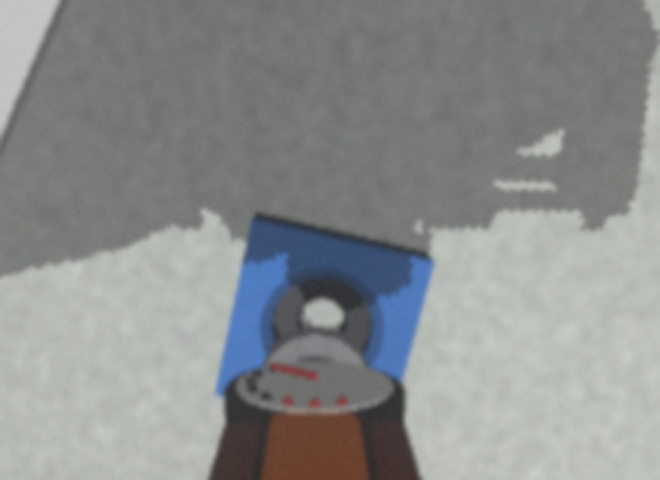

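The socket at (322,315) lies slightly to the right of the gauge axis at (316,345), about 1.5 mm along tool y. That matches the computed 0.06 units, so I'll correct it and lower.

>>> move_arm --steps '[[[0, 0.06, 0.4], 0, 1], [[0, 0, 0.6], 0, 1], [[0, 0, 0.4], 0, 1], [[0, 0, 0.2], 0, 1], [[0, 0, 0.1], 0, 1], [[0, 0, 0], 0, 1], [[0, 0, 0], 0, 1], [[0, 0, 0], 0, 1]]'

```text
t: 18.07
ee_pos: [456.3, -304.5, 107.6]
orientation: [3.058, 0.716, 0.001]
ft_force: [-0.1, -0.1, -2.2]
width: 19.5
grasp_force: 30.0
```

Run:
```python
from h import *
plan([455.8,-303.1,81.3])
```

```text
tool x [8.961e-01 4.438e-01 4.000e-04] y ang deg -63.65
shift units now-axes [ 0.008 -0.059  1.053] rows>= 2.0
```

Run:
```python
from h import *
for i in range(5):
    cams.get_image('top');o=ctrl.get_obs();print(np.round(o['ee_pos'],2),np.round(o['qvel'],3))
plan([455.8,-303.1,81.3])
```

```text
[ 456.26 -304.54  107.7 ] [ 0.001 -0.001  0.001 -0.001 -0.002  0.002]
[ 456.21 -304.54  107.71] [ 0.    -0.001  0.002  0.001 -0.003  0.001]
[ 456.18 -304.51  107.68] [-0.     0.001  0.003 -0.001 -0.     0.003]
[ 456.13 -304.46  107.6 ] [ 0.001  0.002  0.001 -0.001 -0.002 -0.   ]
[ 456.09 -304.42  107.54] [-0.001  0.003  0.001  0.001 -0.001  0.001]
tool x [8.962e-01 4.437e-01 3.000e-04] y ang deg -63.66
shift units now-axes [ 0.013 -0.053  1.05 ] rows>= 2.0
```

>>> move_arm --steps '[[[-0.01, -0.05, 0.2], 0, 1], [[0, 0, 0.3], 0, 1], [[0, 0, 0.2], 0, 1], [[0, 0, 0.14], 0, 1], [[0, 0, 0.05], 0, 1], [[0, 0, 0], 0, 1], [[0, 0, 0], 0, 1]]'

```text
t: 18.9
ee_pos: [455.1, -303.3, 84.7]
orientation: [-3.059, -0.716, 0.0]
ft_force: [0.5, -0.2, -2.1]
width: 20.0
grasp_force: 30.0
```

>>> move_arm --steps '[[[0, 0, 0.06], 0, 1], [[0, 0, 0.03], 0, 1], [[0, 0, 0], 0, 1], [[0, 0, 0], 0, 1]]'

```text
t: 19.23
ee_pos: [455.1, -303.3, 82.7]
orientation: [3.059, 0.716, 0.0]
ft_force: [-1.4, 0.2, -3.0]
width: 19.8
grasp_force: 30.0
```

>>> move_arm --steps '[[[0, 0, 0.04], 0, 1], [[0, 0, 0.02], 0, 1], [[0, 0, 0], 0, 1], [[0, 0, 0], 0, 1]]'

```text
t: 19.57
ee_pos: [455.2, -303.3, 81.3]
orientation: [3.059, 0.716, 0.0]
ft_force: [-0.3, -0.4, -0.5]
width: 19.9
grasp_force: 30.0
```

The gauge is seated, with its weight coming off the gripper. I'll release it and rise.

>>> move_arm --steps '[[[0, 0, 0], 0, 0.7], [[0, 0, 0], 0, 0], [[0, 0, 0], 0, 0], [[0, 0, 0], 0, 0], [[0, 0, 0], 0, 0], [[0, 0, 0], 0, 0], [[0, 0, 0], 0, 0], [[0, 0, 0], 0, 0], [[0, 0, 0], 0, 0], [[0, 0, 0], 0, 0], [[0, 0, -0.4], 0, 0], [[0, 0, -0.8], 0, 0], [[0, 0, -1], 0, 0], [[0, 0, -0.8], 0, 0], [[0, 0, -0.4], 0, 0], [[0, 0, 0], 0, 0]]'

```text
t: 20.9
ee_pos: [456.5, -304.2, 169.0]
orientation: [3.055, 0.715, 0.005]
ft_force: [0.1, -0.6, 0.5]
width: 87.8
grasp_force: 0.0
```

Run:
```python
from h import *
d=cam('wrist');o=ctrl.get_obs();print(o['ee_pos'],o['width'],o['ft_force'])
save(d,'w6.png',(150,80,370,260),3)
hsv=cv2.cvtColor(d['image'],cv2.COLOR_RGB2HSV);k=cv2.inRange(hsv,(8,150,60),(22,255,255))
c=max(cv2.findContours(k,0,1)[0],key=cv2.contourArea)[:,0];print(c.min(0),c.max(0))
P=np.array([at(d,*p,126)[:2] for p in c],np.float32);print(cv2.minAreaRect(P))
plan([499.8,108.2,160],0)
```

```text
[ 455.65590658 -303.65793223  167.35009529] 87.76217667210247 [-0.37000271  0.8884122  -0.27217397]
[241 202] [264 227]
((455.6184997558594, -302.72711181640625), (20.86138916015625, 18.115062713623047), 26.277629852294922)
tool x [0.8962 0.4437 0.0013] y ang deg -63.66
shift units now-axes [  8.892 -13.981   0.273] rows>= 14.0
turn about world z deg 63.66 -> tool-z units -12.731
shift units after-turn axes [16.474  1.765  0.319]
```

View pics/w6.png

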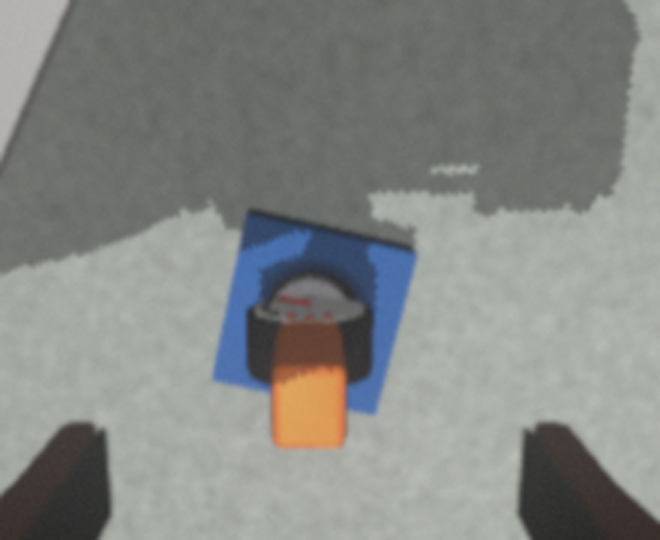

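The gauge stands upright in its stand, with the handle at (309,400) and the needle at rest. Now I'll move above the hard foot, seat_1. The turquoise look-alike is over 100 mm away and stays untouched.

>>> move_arm --steps '[[[0.26, -0.4, 0], 0, 0], [[0.45, -0.7, 0], 0, 0], [[0.64, -1, 0], 0, 0], [[0.64, -1, 0], 0, 0], [[0.64, -1, 0], 0, 0], [[0.64, -1, 0], 0, 0], [[0.64, -1, 0], 0, 0], [[0.64, -1, 0], 0, 0], [[0.64, -1, 0.2], 0, 0], [[0.64, -1, 0.4], 0, 0], [[0.64, -1, 0.5], 0, 0], [[0.64, -1, 0.5], 0, 0], [[0.64, -1, 0.5], 0, 0], [[0.57, -0.9, 0.5], 0, 0], [[0.37, -0.6, 0.4], 0, 0], [[0.21, -0.33, 0.2], 0, 0], [[0, 0, 0], 0, 0], [[0, 0, 0], 0, 0], [[0, 0, 0], 0, 0], [[0, 0, 0], 0, 0]]'

```text
t: 22.62
ee_pos: [500.1, 106.6, 86.6]
orientation: [3.059, 0.714, 0.001]
ft_force: [-0.9, 0.4, -0.2]
width: 87.8
grasp_force: 0.0
```

Run:
```python
from h import *
for i in range(3):cams.get_image('top')
plan([499.9,108.1,12]);o=ctrl.get_obs();print(o['ee_pos'])
d=cam('wrist')
for b in cams.cut_out('wrist','foot_a'):
    print(round(b['p'],2),np.round(b['rect'],1),at(d,*b['rect'][:2],25))
print(proj(d,[499.9,108.1,34]),proj(d,[499.9,108.1,22]))
v=d['image'].max(2)
for y in range(180,270,6): print(y,''.join('#' if a<75 else '.' for a in v[y,190:320]))
```

```text
tool x [8.967e-01 4.426e-01 8.000e-04] y ang deg -63.73
shift units now-axes [ 0.008 -0.055  2.987] rows>= 3.0
[500.26612749 106.7791172   86.68491621]
0.97 [197.1 319.   41.5  23. ] [371.60356503 106.39452309  25.        ]
0.58 [370.9 251.1  22.3  23.5] [509.24745764  -6.4129772   25.        ]
0.56 [253.8 211.1  44.3  48.1] [496.70554732 105.96544049  25.        ]
0.17 [309.2 202.4 272.6 152.6] [524.5842588   67.08216782  25.        ]
[253.1596428  210.22024531] [253.22832288 205.80475816]
180 ..................................................................................................................................
186 ................................................................#.................................................................
192 ...............................................##############################.....................................................
198 ..........................................########################################................................................
204 ........................................####################
[... 720 characters left out ...]
.........................
240 ..................................................................................................................................
246 ..................................................................................................................................
252 ..................................................................................................................................
258 ..................................................................................................................................
264 ..................................................................................................................................
```

The foot sits at (252,210), as predicted. I'll descend around its cup.

>>> move_arm --steps '[[[0, -0.05, 0.4], 0, 0], [[0, 0, 0.7], 0, 0], [[0, 0, 0.7], 0, 0], [[0, 0, 0.6], 0, 0], [[0, 0, 0.35], 0, 0], [[0, 0, 0.17], 0, 0], [[0, 0, 0.05], 0, 0], [[0, 0, 0], 0, 0], [[0, 0, 0], 0, 0]]'

```text
t: 23.62
ee_pos: [499.8, 108.8, 12.4]
orientation: [3.059, 0.716, 0.001]
ft_force: [-0.8, 0.2, 0.2]
width: 87.5
grasp_force: 0.0
```

>>> move_arm --steps '[[[0, 0, 0], 0, 1], [[0, 0, 0], 0, 1], [[0, 0, 0], 0, 1], [[0, 0, 0], 0, 1], [[0, 0, 0], 0, 1], [[0, 0, 0], 0, 1], [[0, 0, 0], 0, 1], [[0, 0, 0], 0, 1], [[0, 0, 0], 0, 1], [[0, 0, 0], 0, 1]]'

```text
t: 24.45
ee_pos: [499.4, 108.7, 12.0]
orientation: [-3.059, -0.716, 0.0]
ft_force: [-0.5, 0.2, 1.2]
width: 44.2
grasp_force: 30.0
```

Gripped on the cup (44 mm). I'll lift it and carry it to the red tray.

>>> move_arm --steps '[[[0, 0, -0.2], 0, 1], [[0, 0, -0.4], 0, 1], [[0, 0, -0.6], 0, 1], [[0, 0, -0.6], 0, 1], [[0.14, -0.34, -0.4], 0, 1], [[0.28, -0.7, 0], 0, 1], [[0.38, -0.94, 0], 0, 1], [[0.38, -0.94, 0], 0, 1], [[0.38, -0.94, 0], 0, 1], [[0.38, -0.94, 0], 0, 1], [[0.38, -0.94, 0], 0, 1], [[0.38, -0.94, 0], 0, 1], [[0.27, -0.67, 0], 0, 1], [[0.16, -0.4, 0], 0, 1], [[0.08, -0.17, 0], 0, 1], [[0, 0, 0], 0, 1], [[0, 0, 0], 0, 1], [[0, 0, 0], 0, 1]]'

```text
t: 25.95
ee_pos: [483.3, 320.7, 66.9]
orientation: [3.059, 0.714, -0.001]
ft_force: [0.3, -0.3, -1.1]
width: 44.7
grasp_force: 30.0
```

Run:
```python
from h import *
for i in range(3):cams.get_image('top')
d=cam('wrist');o=ctrl.get_obs();print(o['ee_pos'],o['width'],o['ft_force'])
hsv=cv2.cvtColor(d['image'],cv2.COLOR_RGB2HSV);k=cv2.inRange(hsv,(0,150,50),(6,255,255))|cv2.inRange(hsv,(174,150,50),(180,255,255))
Q=np.array([at(d,*p,22)[:2] for p in cv2.findNonZero(k)[:,0]],np.float32);print(cv2.minAreaRect(Q))
plan([483.5,321.7,11])
save(d,'w7.png',sc=1.5)
```

```text
[483.6055485  320.96756705  66.93492455] 44.111486857963875 [-0.19450497  0.10662804 -1.99123151]
((482.9963073730469, 322.99957275390625), (108.25251770019531, 108.45438385009766), 86.24812316894531)
tool x [ 8.966e-01  4.428e-01 -3.000e-04] y ang deg -63.72
shift units now-axes [ 0.01  -0.028  2.237] rows>= 3.0
```

The wrist and top cameras agree on the tray centre. I'll lower the foot.

>>> move_arm --steps '[[[0, -0.03, 0.4], 0, 1], [[0, 0, 0.6], 0, 1], [[0, 0, 0.5], 0, 1], [[0, 0, 0.35], 0, 1], [[0, 0, 0.2], 0, 1], [[0, 0, 0.08], 0, 1], [[0, 0, 0], 0, 1], [[0, 0, 0], 0, 1]]'

```text
t: 26.82
ee_pos: [483.3, 322.5, 13.8]
orientation: [-3.059, -0.716, -0.0]
ft_force: [0.3, -0.1, -1.2]
width: 43.9
grasp_force: 30.0
```

>>> move_arm --steps '[[[0, 0, 0.06], 0, 1], [[0, 0, 0], 0, 1], [[0, 0, 0], 0, 1]]'

```text
t: 27.07
ee_pos: [483.4, 322.6, 12.6]
orientation: [-3.059, -0.716, -0.001]
ft_force: [-0.3, 0.1, -1.7]
width: 44.4
grasp_force: 30.0
```

>>> move_arm --steps '[[[0, 0, 0.05], 0, 1], [[0, 0, 0], 0, 1], [[0, 0, 0], 0, 1]]'

```text
t: 27.32
ee_pos: [483.1, 322.4, 11.0]
orientation: [3.059, 0.716, 0.0]
ft_force: [1.0, -0.9, -1.7]
width: 44.1
grasp_force: 30.0
```

>>> move_arm --steps '[[[0, 0, 0.03], 0, 1], [[0, 0, 0], 0, 1], [[0, 0, 0], 0, 1]]'

```text
t: 27.57
ee_pos: [483.1, 322.4, 10.1]
orientation: [3.059, 0.716, -0.0]
ft_force: [0.7, 1.0, -1.8]
width: 44.6
grasp_force: 30.0
```

>>> move_arm --steps '[[[0, 0, 0.02], 0, 1], [[0, 0, 0], 0, 1], [[0, 0, 0], 0, 1]]'

```text
t: 27.82
ee_pos: [483.2, 322.4, 10.0]
orientation: [-3.059, -0.716, -0.0]
ft_force: [-1.2, -0.7, 2.9]
width: 44.4
grasp_force: 30.0
```

Contact with the tray floor. I'll open partly so the fingers stay within the walls, then rise.

>>> move_arm --steps '[[[0, 0, 0], 0, 0.36], [[0, 0, 0], 0, 0.36], [[0, 0, 0], 0, 0.36], [[0, 0, 0], 0, 0.36], [[0, 0, 0], 0, 0.36], [[0, 0, 0], 0, 0.36]]'

```text
t: 28.32
ee_pos: [483.2, 322.4, 9.6]
orientation: [-3.059, -0.716, -0.0]
ft_force: [-0.7, 0.7, 0.0]
width: 56.4
grasp_force: 0.0
```

>>> move_arm --steps '[[[0, 0, -0.3], 0, 0.36], [[0, 0, -0.6], 0, 0.36], [[0, 0, -1], 0, 0.36], [[0, 0, -1], 0, 0.3], [[0, 0, -1], 0, 0.3], [[0, 0, -1], 0, 0.3], [[0, 0, -0.6], 0, 0.3], [[0, 0, -0.3], 0, 0.3], [[0, 0, 0], 0, 0.3], [[0, 0, 0], 0, 0.3]]'

```text
t: 29.15
ee_pos: [483.0, 322.3, 154.6]
orientation: [-3.059, -0.716, -0.0]
ft_force: [-0.3, -0.7, 0.5]
width: 61.3
grasp_force: 0.0
```

Run:
```python
from h import *
d=cam('wrist');o=ctrl.get_obs();print(o['ee_pos'],o['width'],o['ft_force'])
v=d['image'].max(2)
for b in cams.cut_out('wrist','foot_a'): print(round(b['p'],2),np.round(b['rect'],1),at(d,*b['rect'][:2],25))
s=cam('scene');a=d['image'][90:330,110:410];c=s['image'][100:240,130:430]
im=np.vstack([cv2.resize(x,(600,int(x.shape[0]*600/x.shape[1]))) for x in(a[:160],c)])
cv2.imwrite('pics/end.png',im[...,::-1]);print(im.shape)
```

```text
[482.56911344 322.0049713  153.86828882] 61.58410991833985 [ 0.56396369  0.14325917 -0.27122323]
0.91 [254.4 190.7  34.7  39.7] [480.01182264 321.30160247  25.        ]
0.22 [415.2 233.1 131.9  72.1] [517.90864076 129.38148366  25.        ]
(600, 600, 3)
```

View pics/end.png

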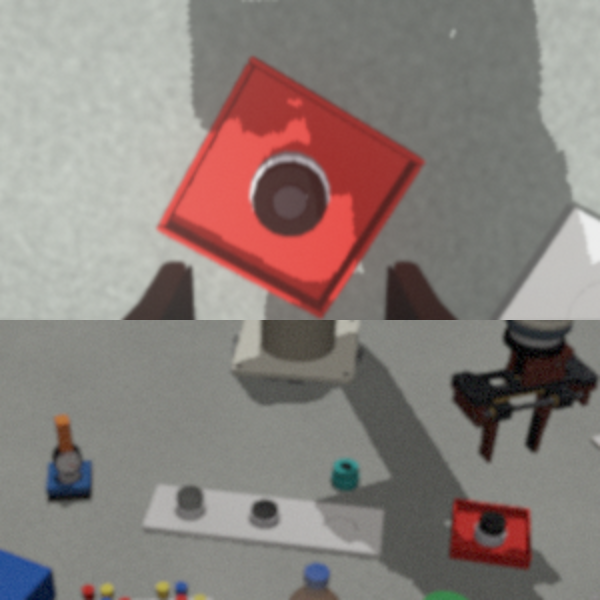

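The hard foot stands upright in the red tray at (290,195). The gauge is in its stand, and the other two feet and the turquoise look-alike have not moved.

```bash
python3 -c "
from workcell import ctrl
print(ctrl.close_job())"
```

```text
the job is handed in; nothing more can be done
None
```

The foot at the tray's +y end (seat_1) is the hard one: at about 12 N it drove the needle into the red dots, while the other two feet read soft. It now stands right way up in the red tray, the gauge is back in its stand, and the job is handed in, with no verdict shown.

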